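Put the desk incense burner together and hold its lid at the vent mark

ROBOT

A 6-joint arm with a two-finger parallel gripper is mounted at the origin on the work surface. World frame = base frame: x ahead of the robot, y to its left, z up, the work surface at z = 0. Lengths are in m, angles in rad, forces in N, time in s.
With the tool pointing down it reaches from about 0.35 to 0.775 m from the base axis. Payload 5.5 kg.
Tool frame: the origin (TCP) lies at the very end of the fingers, on their centre line; the grasp point (between the pads) lies 19 mm behind it; z points along the fingers, y is the line along which they close (so a half turn about z gives the same grasp; the last joint's range is limited). The gripper opens to 85 mm and grips with 20 to 120 N. Pads are 22 mm wide; open, the fingers measure 114 mm over their backs; the gripper's body (76 mm by 85 mm) begins 54 mm behind the grasp point. The pads swing forward as they close: fully open they stand 13 mm farther back than shut.
Start: joints at [-0.14, 0.313, 0.046, 1.304, 0, 1.431], TCP at [0.575, -0, 0.231] pointing down, gripper open.
Joint ranges: [-2.76, 2.76], [-0.86, 1.69], [-1.03, 1.26], [-2.2, 2.34], [-1.47, 1.5], [-3.14, 3.14]. Speed limits (rad/s): [2.57, 2.57, 3.14, 3.14, 3.14, 3.14].

INTERFACE

Orientations are given as a unit quaternion [w, x, y, z].
In Python, from workcell import env gives the robot as it stands. The module is installed in compiled form; this text tells all that it offers.
- The arm moves only by the tool jog_arm, never from a script. Its argument "rows" is a list of rows, each a list of 6 numbers: the shift along the world's x, y, z in units of 40 mm (1.0 is 40 mm), then the turn, a rotation vector about the world's x, y, z in units of 6 degrees (1.0 is 6 degrees). In form: [[x, y, z, wx, wy, wz], ...]. A call has 1 to 12 rows; each row is the pose to reach, as a shift and turn from the pose commanded when the call began; what a row does not reach only later rows make up. A row lasts 1/12 s, in which the tool goes at most 41.7 mm and 7.16 degrees, less where a joint would pass 70% of its speed; a pose out of reach is approached as far as the arm can. A call with a gripper value outside its range is refused whole. "jaw" is the gripper command: -1 is fully open, 1 is shut, values between are in proportion, set as the call begins (left out, the last holds). The fingers move at their own pace and stop on an object; "force" is the grip in N (left out, the last holds). Time passes only in rows, so rows that repeat a pose let the fingers close. It gives the time, the measured TCP pose, the force, the opening and the grip force at its end, in the units of the state.
- env.get_state(): the state, without advancing time (a new reading comes with each control period).
- env.read_camera(name): name is "scene" or "side" or "wrist"; returns a dict with "pixels" (480x640x3 uint8, red, green, blue), "mtx" (3x3 intrinsics, pixels), "cam_to_world" (4x4, takes a point from camera to world coordinates). Camera axes: x right, y up, looking along -z (the intrinsics and any distortion apply to the point x, -y, -z); pixel columns grow to the right and rows downward; lengths in m; the calibration is good to about 2 mm. A picture is of the moment at which its call begins. There is no depth.
- env.hand_in(): hands the job in; it is judged then, once.
The state is a dict: "clock": time; "joint_pos": joint angles; "qvel": joint speeds; "tau": joint torques, N m; "tcp_pos": TCP position; "orientation": TCP orientation; "wrist_force": force on the tool from outside, world axes, zero at the start; "ft_torque": the same for the moment, N m; "finger_gap": finger opening in m; "grip_force": force on a finger pad.
Only numpy, scipy, OpenCV 4.12 (cv2) and the standard library are available. Lean on these libraries where they do the work, as an engineer would, in place of code of your own. Each camera call takes 0.05 s, during which the arm holds its last target. There are 200 camera calls.

TASK

Put the incense burner back together: stand the terracotta cup in the pocket of the brass base, then the smaller blue cup inside the terracotta one, then lower the brass lid over them with its two lugs dropping through the notches of the base. Turn the lid clockwise, seen from above, against its return spring to the white vent marks, halfway to the red lock marks, never on to where the lock clicks, and finish while still holding it there, because the spring turns it back if you let go. Leave the dish, the earbud case and the controller where they are.

Things in the scene. Friction and masses are not known exactly. Their poses are not given: they have to be found in the camera images.
- base: Round brass and steel burner base fixed to the desk, 112 mm across, rim 26 mm high. Origin: centre of its underside, z up. In the middle a pocket 72 mm across, floor at z = 4 mm; round it a ledge at z = 9 mm where the lid's lower edge lands; over the ledge a channel (z 9 to 19 mm) under a 7 mm flange with an 88 mm opening. Same after half a turn; +x and -x point to the notches.
- notch (a point): Middle of one of the two 20 mm wide notches in the base's flange that let the lid's lugs through, at rim height, 48 mm from the axis on the base's +x side (the other is opposite). Stops in the channel allow no more than 0.1 rad of anticlockwise turn.
- vent_mark (a point): One of the two white vent marks on top of the flange, 0.68 rad clockwise (seen from above) of each notch. The red lock marks lie 1.36 rad clockwise of the notches.
- catch_stub (a point): Red stub outside the base, part of the lock catch: a sprung nose in the channel that starts to resist when the lid has been turned about 0.9 rad and clicks at about 1.3 rad.
- cup_m: Terracotta-red round cup (the larger), 66 mm outside and 58 mm inside diameter, 46 mm high, base 20 mm thick (inside floor 20 mm above its underside), 150 g. Origin: centre of its underside. Standing in the base its rim is 50 mm above the desk, 24 mm above the base's rim.
- cup_s: Blue round ceramic cup (the smaller), 46 mm outside and 38 mm inside diameter, 46 mm high, 90 g. Origin: centre of its underside. Standing in the terracotta cup its rim is 20 mm above that cup's rim (70 mm above the desk when that cup is in the base).
- lid: Brass lid, 180 g: an upside-down round can, 84 mm outside, 77 mm inside, 72 mm high (67 inside), standing open end down on the desk. Origin: centre of its lower edge, z up. Two dark lugs at the lower edge, on its +x and -x sides, 12 mm wide, 7 mm high, reaching 49 mm from the axis. Same after half a turn. Seated: origin 9 mm above the base's (3 mm play), x along the base's x within 0.08 rad.
- fin_top (a point): Middle of the top of the dark wooden grip fin on the lid, 100 mm above the lid's lower edge, on its axis. The fin is 46 mm long along the lid's x (in line with the lugs, white line on top), 14 mm thick along its y, 28 mm high.
- ring (a joint): Turn of the hidden spring ring in the base, which the lugs push: 0 at rest; the lugs meet it when the lid is turned 0.10 rad clockwise from the middle of the notches; from there it reads the lid's turn minus 0.10 rad (white marks: 0.58; click: about 1.2; end stop 1.30). Return torque 0.03 N m at 0, rising 0.10 N m per rad.
- dish: Empty white ceramic incense dish, 96 mm across, 18 mm high; a bystander. Origin: centre of its underside.
- earbuds: Black hard-shell earbud case, 46 x 60 x 26 mm; a bystander. Origin: centre of its underside.
- controller: Green plastic game controller, about 100 x 160 x 35 mm; a bystander. Origin: centre of its underside.
Not all that is in view belongs to the job. Several things have the shape of the lid; the one meant has the colours described above. Several things have the shape of the cup_s; the one meant has the colours described above.

How it is judged:
By the outcome, as a careful person would: the job done as asked, in the order asked, and still so for the second after the job is handed in, while the arm keeps its last pose, push and grip.
It also fails if it takes over 72 s, if anything falls off the work surface, if the arm or the gripper's body presses on something with over 40 N, if the wrist force passes 120 N, or if a joint passes its speed limit or range.

## Working session

There is one attempt and no reset: what is moved stays moved. The work goes in short steps, Python scripts to look and compute and a tool call to move; the robot and the scene stay as the last step left them, time stands still between calls to the robot, and variables do not carry over. Pictures are saved under pics/ and viewed, at most 10 in all, crops included, and the job is handed in when it is done.

Besides the shell and the picture viewer there is one more tool, called after "Call:" in YAML: its name, and indented under it one key for each argument. jog_arm: Moves the arm, as the interface text tells. Its arguments: {"type":"object","properties":{"rows":{"type":"array","items":{"type":"array","items":{"type":"number"}}},"jaw":{"type":"number"},"force":{"type":"number"}},"required":["rows"]}

```bash
mkdir -p pics
cat > h.py <<'E'
import numpy as np, cv2
from workcell import env
def grab(n,f=None):
    r=env.read_camera(n)
    if f: cv2.imwrite('pics/'+f,cv2.cvtColor(r['pixels'],cv2.COLOR_RGB2BGR))
    return r
def ray(r,u,v):
    K=np.array(r['mtx']);T=np.array(r['cam_to_world'])
    d=np.linalg.inv(K)@[u,v,1]; d=T[:3,:3]@[d[0],-d[1],-d[2]]
    return T[:3,3],d
def at(r,u,v,z):
    o,d=ray(r,u,v); return o+d*(z-o[2])/d[2]
def proj(r,p):
    K=np.array(r['mtx']);T=np.array(r['cam_to_world'])
    c=T[:3,:3].T@(np.array(p)-T[:3,3]); q=K@[c[0],-c[1],-c[2]]; return q[:2]/q[2]
E
python3 - <<'E'
from h import *
for n in('scene','side','wrist'):
    r=grab(n,n+'0.png'); print(n,[k for k in r],np.round(r['mtx'],1).tolist(),np.round(r['cam_to_world'],3).tolist())
print(env.get_state())
E
```

```text
scene ['pixels', 'mtx', 'cam_to_world'] [[566.8, 0.0, 326.3], [0.0, 566.8, 236.6], [0.0, 0.0, 1.0]] [[0.494, -0.739, 0.459, 1.03], [0.87, 0.423, -0.254, -0.351], [-0.006, 0.524, 0.852, 1.008], [0.0, 0.0, 0.0, 1.0]]
side ['pixels', 'mtx', 'cam_to_world'] [[603.4, 0.0, 316.6], [0.0, 603.4, 235.9], [0.0, 0.0, 1.0]] [[0.994, 0.043, -0.103, 0.383], [-0.111, 0.511, -0.853, -1.302], [0.016, 0.859, 0.512, 0.804], [0.0, 0.0, 0.0, 1.0]]
wrist ['pixels', 'mtx', 'cam_to_world'] [[415.4, 0.0, 322.0], [0.0, 415.4, 241.6], [0.0, 0.0, 1.0]] [[1.0, -0.001, 0.001, 0.576], [0.001, 0.945, 0.328, 0.085], [-0.001, -0.328, 0.945, 0.372], [0.0, 0.0, 0.0, 1.0]]
{'clock': 0.15, 'joint_pos': array([-1.39597356e-01,  3.13830482e-01,  4.52692145e-02,  1.30358625e+00,
        3.81091977e-05,  1.43119823e+00]), 'qvel': array([-0.00077616, -0.00202683,  0.00474922, -0.00151833, -0.00025957,
        0.0003483 ]), 'tau': array([ 1.76330479e-03, -4.81067133e+01,  2.98815805e+01,  1.39078675e-02,
       -1.10673584e-04, -5.56924022e-05]), 'tcp_pos': array([5.74639479e-01, 5.41018208e-05, 2.30624208e-01]), 'orientation': array([-5.51010071e-04,  7.07106366e-01,  7.07106874e-01, -3.91381137e-04]), 'wrist_force': array([-0.86182286,  0.89379418, -0.21905463]), 'ft_torque': array([ 0.00522089, -0.02054562,  0.00146549]), 'grip_force': 0.0, 'finger_gap': 0.08540654910653209}
```

View pics/scene0.png

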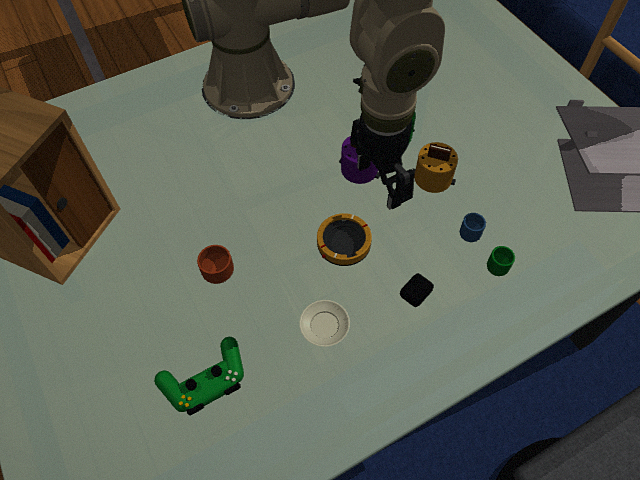

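View pics/side0.png

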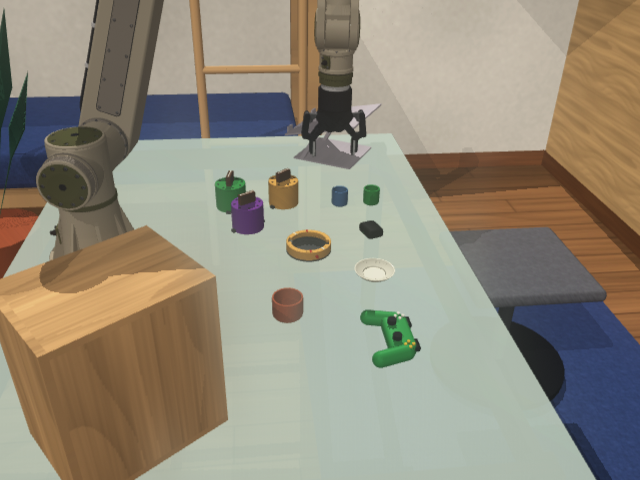

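```bash
cat >> h.py <<'E'
from scipy.optimize import least_squares
OBJ={'cup_m':(33,46,(0,12,70,40,255)),'cup_s':(23,46,(100,120,50,40,255)),'lid':(42,72,(15,28,120,60,255)),'base':(56,26,(15,28,120,60,255))}
def mask(r,n,seed,R=45):
    hsv=cv2.cvtColor(r['pixels'],cv2.COLOR_RGB2HSV); a=OBJ[n][2]
    m=cv2.inRange(hsv,(a[0],a[2],a[3]),(a[1],255,a[4]))
    k=np.zeros_like(m); cv2.circle(k,tuple(int(s) for s in seed),R,255,-1)
    return cv2.morphologyEx(m&k,cv2.MORPH_OPEN,np.ones((2,2)))
def hull(r,n,x,y,z0=0):
    R,H,_=OBJ[n]; t=np.linspace(0,2*np.pi,40)
    P=[proj(r,(x+R/1e3*np.cos(a),y+R/1e3*np.sin(a),z0+h)) for a in t for h in(0,H/1e3)]
    return cv2.convexHull(np.array(P,np.float32))[:,0]
def box(p): return np.array([p[:,0].min(),p[:,0].max(),p[:,1].min(),p[:,1].max()])
def fit(views,n,z0=0,use=None):
    # views: list of (r,seed,R); match mask bounding boxes
    B=[]
    for r,s,R in views:
        ys,xs=np.nonzero(mask(r,n,s,R)); B.append(np.array([xs.min(),xs.max()+1,ys.min(),ys.max()+1]))
    p0=at(views[0][0],*views[0][1],OBJ[n][1]/2e3)[:2]
    f=lambda p:np.concatenate([box(hull(v[0],n,*p,z0))-b for v,b in zip(views,B)])
    s=least_squares(f,p0,loss='soft_l1'); return s.x,np.round(f(s.x),1)
E
python3 - <<'E'
from h import *
S=grab('scene');D=grab('side')
sd={'cup_m':((215,264),(288,305),30),'cup_s':((473,227),(340,196),18),'lid':((437,167),(284,190),32),'base':((345,240),(309,245),32)}
for n,(a,b,R) in sd.items():
    for V in([(S,a,R),(D,b,R)],[(S,a,R)],[(D,b,R)]): print(n,*fit(V,n))
for nm,a,z in(('dish',(325,323),.01),('ear',(417,290),.013),('ctl',(205,385),.02),('greencup',(501,261),.02),('purple',(358,160),.04)): print(nm,at(S,*a,z).round(3))
E
```

```text
cup_m [ 0.44954226 -0.27959283] [-0.8 -0.4 -0.9  0.5  0.   0.4 -2.4 -1.1]
cup_m [ 0.45168494 -0.27983755] [-0.5 -0.  -0.   1.4]
cup_m [ 0.44763104 -0.28114106] [-0.9 -0.4 -2.  -0.6]
cup_s [0.62949034 0.21628774] [-3.4 -0.1 -2.5  1.3 -1.8 -1.1 -2.5 -0.7]
cup_s [0.62949034 0.21628774] [-3.4 -0.1 -2.5  1.3]
cup_s [0.63303397 0.21210993] [-0.4  0.3 -1.9 -0.1]
lid [0.47406248 0.23385874] [-0.5  0.7 -0.7  4.5 -0.6  0.3 -4.4 -1.4]
lid [0.47163263 0.2356099 ] [-0.5  0.7 -1.8  3.4]
lid [0.47274171 0.23682252] [-1.1 -0.3 -4.8 -1.8]
base [ 0.52046668 -0.02502415] [-0.4 -0.3 -0.2  2.  -0.5  0.5 -2.5 -0.1]
base [ 0.52046668 -0.02502415] [-0.4 -0.3 -0.2  2. ]
base [ 0.5203018  -0.02826767] [-0.5  0.6 -1.8  0.6]
dish [ 0.658 -0.15   0.01 ]
ear [0.688 0.039 0.013]
ctl [ 0.659 -0.394  0.02 ]
greencup [0.72  0.217 0.02 ]
purple [0.372 0.095 0.04 ]
```

View pics/wrist0.png

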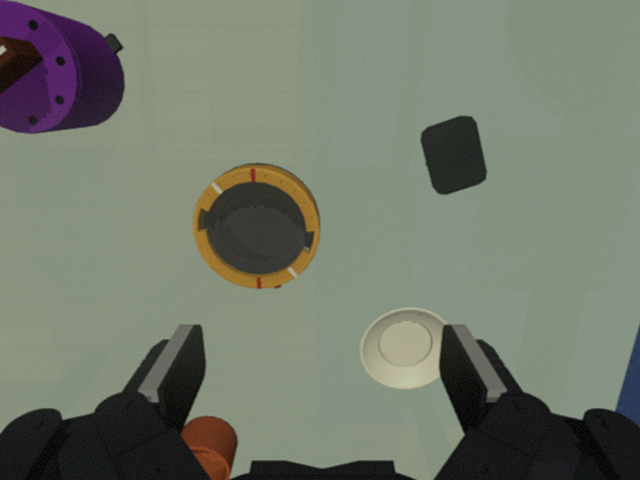

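Call:
jog_arm:
  rows:
    - [-0.8,-1.0,-0.2,0,0,0]
    - [-1.6,-2.0,-0.4,0,0,0]
    - [-2.4,-3.0,-0.6,0,0,0]
    - [-3.12,-4.0,-0.8,0,0,0]
    - [-3.12,-5.0,-1.0,0,0,0]
    - [-3.12,-6.0,-1.2,0,0,0]
    - [-3.12,-6.98,-1.4,0,0,0]
    - [-3.12,-6.98,-1.4,0,0,0]
    - [-3.12,-6.98,-1.4,0,0,0]
    - [-3.12,-6.98,-1.4,0,0,0]
  jaw: -1
  force: 30

```text
clock: 1.08
tcp_pos: [0.4495, -0.2805, 0.1746]
orientation: [-0.001, 0.708, 0.706, 0.0]
wrist_force: [0.0, 0.4, -0.6]
finger_gap: 0.0852
grip_force: 0.0
```

Run:
```python
from h import *
W={'mtx':[[415.4,0,322],[0,415.4,241.6],[0,0,1]],'cam_to_world':[[1,-.001,.001,.576],[.001,.945,.328,.085],[-.001,-.328,.945,.372],[0,0,0,1]],'pixels':cv2.cvtColor(cv2.imread('pics/wrist0.png'),cv2.COLOR_BGR2RGB)}
print('base',fit([(W,(258,226),75)],'base'))
a,b=at(W,206,220,.026),at(W,308,240,.026); d=b-a; print(a,b,(a+b)/2,np.hypot(*d[:2]),np.arctan2(d[1],d[0]))
a,b=at(W,217,188,.026),at(W,293,272,.026);d=b-a; print((a+b)/2,np.hypot(*d[:2]),np.arctan2(d[1],d[0])+.68)
a,b=at(W,253,175,.026),at(W,260,283,.026);d=b-a; print((a+b)/2,np.hypot(*d[:2]),np.arctan2(d[1],d[0])+1.36)
r=grab('wrist','w1.png'); S=grab('scene');D=grab('side')
print(np.round(r['cam_to_world'],3).tolist())
```

```text
base (array([ 0.51951347, -0.02718702]), array([-0.5,  0.8, -0.8,  1.9]))
[ 0.47516144 -0.0154213   0.026     ] [ 0.56330923 -0.03361842  0.026     ] [ 0.51923534 -0.02451986  0.026     ] 0.0900064870354673 -0.20357892864797236
[ 0.51821172 -0.02578131  0.026     ] 0.09906220586351404 -0.20907629886888335
[ 0.51851016 -0.02573964  0.026     ] 0.0989225385415797 -0.20000846456115795
[[1.0, 0.002, 0.001, 0.451], [-0.003, 0.945, 0.327, -0.196], [-0.001, -0.327, 0.945, 0.316], [0.0, 0.0, 0.0, 1.0]]
```

View pics/w1.png

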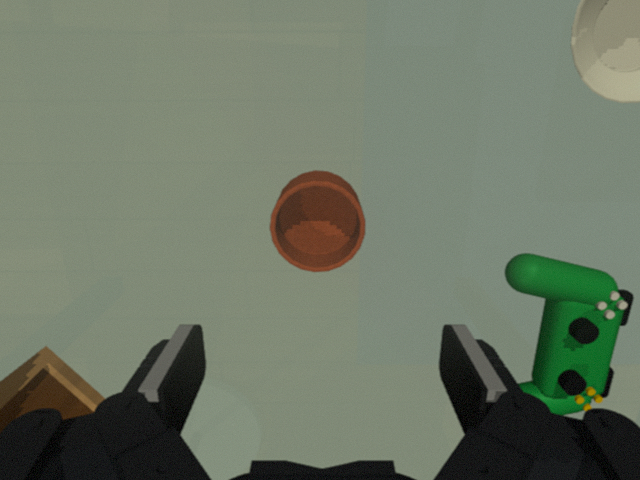

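Call:
jog_arm:
  rows:
    - [0,0.04,-1.0,0,0,0]
    - [0,0.04,-2.0,0,0,0]
    - [0,0.04,-2.9,0,0,0]
    - [0,0.04,-3.5,0,0,0]
    - [0,0.04,-3.9,0,0,0]
    - [0,0.04,-3.9,0,0,0]
    - [0,0.04,-3.9,0,0,0]

```text
clock: 1.82
tcp_pos: [0.4502, -0.2759, 0.0192]
orientation: [-0.001, 0.706, 0.708, 0.0]
wrist_force: [0.4, -1.0, 0.8]
finger_gap: 0.0852
grip_force: 0.0
```

Call:
jog_arm:
  rows:
    - [0,0,0,0,0,0]
    - [0,0,0,0,0,0]
    - [0,0,0,0,0,0]
    - [0,0,0,0,0,0]
    - [0,0,0,0,0,0]
    - [0,0,0,0,0,0]
    - [0,0,0,0,0,0]
    - [0,0,0,0,0,0]
  jaw: 1
  force: 40

```text
clock: 2.48
tcp_pos: [0.4515, -0.2781, 0.0216]
orientation: [0.002, 0.707, 0.707, 0.0]
wrist_force: [-0.5, 2.3, 6.4]
finger_gap: 0.0638
grip_force: 44.0
```

Run:
```python
from h import *
S=grab('scene');D=grab('side')
a=cv2.cvtColor(D['pixels'],cv2.COLOR_RGB2BGR)[230:350,208:368]; b=cv2.cvtColor(S['pixels'],cv2.COLOR_RGB2BGR)[190:310,135:295]
cv2.imwrite('pics/g1.png',cv2.resize(np.hstack([a,b]),None,fx=2.5,fy=2.5))
```

```text
(no output)
```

View pics/g1.png

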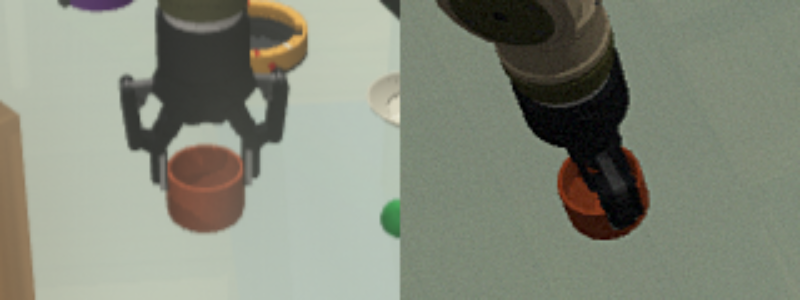

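Call:
jog_arm:
  rows:
    - [0,0,0.4,0,0,0]
    - [0,0,1.0,0,0,0]
    - [0.2,0.7,1.5,0,0,0]
    - [0.5,1.6,1.6,0,0,0]
    - [0.8,2.5,1.6,0,0,0]
    - [1.1,3.4,1.6,0,0,0]
    - [1.4,4.3,1.6,0,0,0]
    - [1.6,5.2,1.6,0,0,0]
    - [1.72,5.9,1.6,0,0,0]
    - [1.72,6.33,1.6,0,0,0]
    - [1.72,6.33,1.6,0,0,0]
    - [1.72,6.33,1.6,0,0,0]

```text
clock: 3.58
tcp_pos: [0.5195, -0.0235, 0.0843]
orientation: [0.001, 0.706, 0.708, 0.0]
wrist_force: [-0.4, 0.1, -1.7]
finger_gap: 0.064
grip_force: 45.2
```

Call:
jog_arm:
  rows:
    - [0,0,0,0,0,0]
    - [0,0,0,0,0,0]
    - [0,0,0,0,0,0]

```text
clock: 3.83
tcp_pos: [0.5192, -0.0255, 0.0836]
orientation: [0.0, 0.708, 0.706, 0.0]
wrist_force: [0.5, -0.3, -2.2]
finger_gap: 0.0636
grip_force: 45.2
```

Run:
```python
from h import *
W=grab('wrist','w2.png');S=grab('scene','s2.png');D=grab('side','d2.png')
a=W['pixels'][130:480,150:500]; b=cv2.resize(D['pixels'][180:290,250:370],(382,350)); 
cv2.imwrite('pics/g2.png',cv2.cvtColor(np.hstack([a,b]),cv2.COLOR_RGB2BGR))
s=env.get_state(); print(s['tcp_pos'],s['finger_gap'])
p=s['tcp_pos']
for n,r in(('S',S),('D',D)): print(n,proj(r,[.5188,-.0258,.026]),np.round(r['cam_to_world'],3)[:3,3])
print(np.round(W['cam_to_world'],4).tolist())
```

```text
[ 0.51902121 -0.02524593  0.08333928] 0.06308818893597865
S [344.3962037  236.23842715] [ 1.03  -0.351  1.008]
D [309.36024053 240.01490989] [ 0.383 -1.302  0.804]
[[1.0, 0.0012, -0.0006, 0.5201], [-0.001, 0.9447, 0.3281, 0.0593], [0.001, -0.3281, 0.9447, 0.2248], [0.0, 0.0, 0.0, 1.0]]
```

View pics/g2.png

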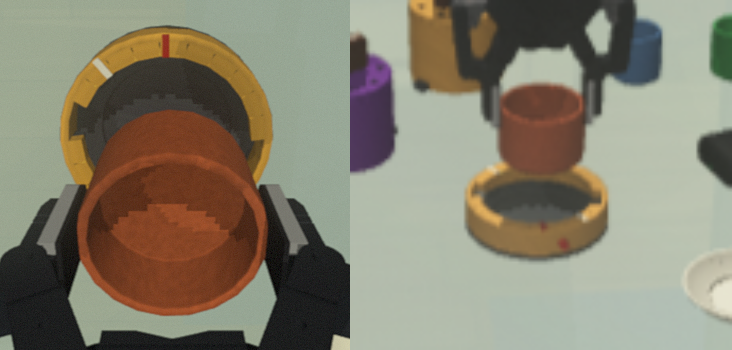

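Run:
```python
from h import *
def L(f,r): r=dict(r); r['pixels']=cv2.cvtColor(cv2.imread('pics/'+f),cv2.COLOR_BGR2RGB); return r
S=L('s2.png',grab('scene'));D=L('d2.png',grab('side'));W=L('w2.png',grab('wrist'))
z0=.0833-.0215
def edges(r,n,x0,x1,y0,y1):
    h=cv2.cvtColor(r['pixels'],cv2.COLOR_RGB2HSV);a=OBJ[n][2]
    m=cv2.inRange(h,(a[0],a[2],a[3]),(a[1],255,255))[y0:y1,x0:x1]; m=cv2.morphologyEx(m,cv2.MORPH_OPEN,np.ones((3,3)))
    ys,xs=np.nonzero(m); return np.array([xs.min()+x0,xs.max()+x0+1,ys.min()+y0,ys.max()+y0+1])
for r,n,b,z,k in((W,'cup_m',(200,440,220,460),None,0),(W,'base',(190,440,140,330),0,0),(D,'cup_m',(290,330,200,240),None,0),(D,'base',(280,340,225,270),0,0)):
    e=edges(r,n,*b); print(n,e)
    zz=z0 if z is None else z
    use=[0,1,2] if (n=='base' and r is W) else [0,1,3] if n=='base' else [0,1,2,3]
    if z is None:
        f=lambda p:(box(hull(r,n,p[0],p[1],p[2]))-e)[use]; s=least_squares(f,(.52,-.025,z0))
    else:
        f=lambda p:(box(hull(r,n,*p,zz))-e)[use]; s=least_squares(f,(.52,-.025))
    print(s.x.round(4),f(s.x).round(1))
```

```text
cup_m [226 418 239 446]
[ 0.52   -0.0298  0.0576] [ 0.4 -0.5 -0.3  0.3]
base [211 422 157 319]
[ 0.5173 -0.0263] [-2.5  2.5  0.3]
cup_m [297 324 207 235]
[ 0.5222 -0.0228  0.0544] [ 0.3  0.5 -0.3  1.4]
base [287 330 232 260]
[ 0.52  -0.025] [0.3 2.3 0.9]
```

Call:
jog_arm:
  rows:
    - [-0.06,0.04,0,0,0,0]
    - [-0.06,0.04,-0.4,0,0,0]
    - [-0.06,0.04,-0.8,0,0,0]
    - [-0.06,0.04,-1.0,0,0,0]
    - [-0.06,0.04,-1.15,0,0,0]
    - [-0.06,0.04,-1.25,0,0,0]
    - [-0.06,0.04,-1.35,0,0,0]
    - [-0.06,0.04,-1.4,0,0,0]
    - [-0.06,0.04,-1.45,0,0,0]
    - [-0.06,0.04,-1.45,0,0,0]

```text
clock: 4.97
tcp_pos: [0.517, -0.0229, 0.0257]
orientation: [0.0, 0.707, 0.707, 0.0]
wrist_force: [-0.1, 0.7, -2.0]
finger_gap: 0.0637
grip_force: 45.1
```

Call:
jog_arm:
  rows:
    - [0,0,-0.05,0,0,0]
    - [0,0,-0.1,0,0,0]
    - [0,0,-0.1,0,0,0]
    - [0,0,-0.1,0,0,0]

```text
clock: 5.3
tcp_pos: [0.5172, -0.0229, 0.0255]
orientation: [0.001, 0.707, 0.707, 0.001]
wrist_force: [-11.0, 2.1, 31.3]
finger_gap: 0.0638
grip_force: 48.5
```

Call:
jog_arm:
  rows:
    - [0,0,0.09,0,0,0]
    - [0,0,0.09,0,0,0]
    - [0,0,0.09,0,0,0]
    - [0,0,0.09,0,0,0]
  jaw: -1

```text
clock: 5.63
tcp_pos: [0.5168, -0.0229, 0.0248]
orientation: [0.0, 0.707, 0.707, 0.0]
wrist_force: [-0.2, -0.3, -0.3]
finger_gap: 0.0854
grip_force: 0.0
```

Call:
jog_arm:
  rows:
    - [0,0,0.2,0,0,0]
    - [0,0,0.8,0,0,0]
    - [0,0,1.6,0,0,0]
    - [0,0,2.4,0,0,0]
    - [0.4,0.8,3.0,0,0,0]
    - [0.9,1.7,3.0,0,0,0]
    - [1.4,2.6,3.0,0,0,0]
    - [1.9,3.5,3.0,0,0,0]
    - [2.4,4.4,3.0,0,0,0]
    - [2.8,5.3,3.0,0,0,0]
    - [2.8,5.3,3.0,0,0,0]
    - [2.8,5.3,3.0,0,0,0]
  jaw: -0.5

```text
clock: 6.63
tcp_pos: [0.6287, 0.1913, 0.1439]
orientation: [-0.0, 0.706, 0.708, -0.001]
wrist_force: [-1.1, -0.7, 0.8]
finger_gap: 0.0641
grip_force: 0.0
```

Run:
```python
from h import *
W=grab('wrist','w3.png');S=grab('scene','s3.png');D=grab('side','d3.png')
print(env.get_state()['tcp_pos'],env.get_state()['finger_gap'])
a=cv2.resize(W['pixels'],(400,300)); b=cv2.resize(D['pixels'][200:290,250:370],(400,300));c=cv2.resize(S['pixels'][195:285,285:405],(400,300)); 
cv2.imwrite('pics/g3.png',cv2.cvtColor(np.vstack([np.hstack([a,b]),np.hstack([c,c*0])]),cv2.COLOR_RGB2BGR))
OBJ['rim']=(33,.1,OBJ['cup_m'][2])
for r,s,R in((S,(345,225),28),(D,(309,235),28)):
    ys,xs=np.nonzero(mask(r,'cup_m',s,R)); e=np.array([xs.min(),xs.max()+1,ys.min(),ys.max()+1])
    f=lambda p:(box(hull(r,'rim',p[0],p[1],p[2]))-e)[:3]
    s=least_squares(f,(.518,-.025,.05)); print(e,s.x.round(4),f(s.x).round(1),(box(hull(r,'rim',.5188,-.0258,.05))-e).round(1),(box(hull(r,'rim',.5188,-.0258,.055))-e).round(1))
    print('base',fit([(r,(345,240) if r is S else (309,245),32)],'base'))
ys,xs=np.nonzero(mask(W,'cup_s',(310,240),150)); print(box(np.c_[xs,ys]), fit([(W,(310,240),150)],'cup_s'))
```

```text
[0.62801504 0.18830261 0.14471239] 0.06405907583338566
[329 362 217 254] [ 0.5162 -0.0232  0.0419] [-0.4 -0.6 -0.1] [-0.9 -0.9 -0.8 -9.9] [ -0.9  -0.7  -2.2 -11.2]
base (array([ 0.52046668, -0.02502415]), array([-0.4, -0.3, -0.2,  2. ]))
[297 323 227 260] [ 0.518 -0.025  0.05 ] [-1.3 -0.5 -2.1] [ -0.9  -0.2  -2.  -21.4] [ -0.9  -0.1  -3.7 -23.2]
base (array([ 0.5203018 , -0.02826767]), array([-0.5,  0.6, -4.8,  0.6]))
[287 360 162 243] (array([0.6307185 , 0.21296389]), array([-1.7,  1.7, -2.1,  2.4]))
```

View pics/g3.png

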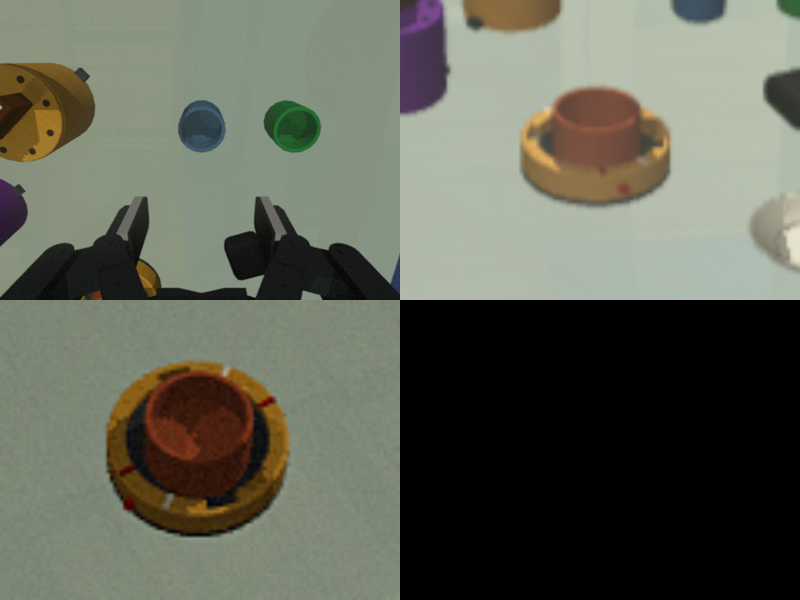

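Call:
jog_arm:
  rows:
    - [0.05,0.61,-0.4,0,0,0]
    - [0.05,0.61,-1.2,0,0,0]
    - [0.05,0.61,-1.9,0,0,0]
    - [0.05,0.61,-2.5,0,0,0]
    - [0.05,0.61,-2.96,0,0,0]
    - [0.05,0.61,-2.96,0,0,0]
    - [0.05,0.61,-2.96,0,0,0]

```text
clock: 7.37
tcp_pos: [0.6295, 0.212, 0.0261]
orientation: [-0.001, 0.708, 0.706, -0.001]
wrist_force: [0.3, 0.6, 0.2]
finger_gap: 0.064
grip_force: 0.0
```

Call:
jog_arm:
  rows:
    - [0,0,0,0,0,0]
    - [0,0,0,0,0,0]
    - [0,0,0,0,0,0]
    - [0,0,0,0,0,0]
    - [0,0,0,0,0,0]
    - [0,0,0,0,0,0]
    - [0,0,0,0,0,0]
    - [0,0,0,0,0,0]
  jaw: 1
  force: 30

```text
clock: 8.03
tcp_pos: [0.6323, 0.2135, 0.029]
orientation: [0.001, 0.707, 0.707, 0.001]
wrist_force: [0.1, -1.6, 7.0]
finger_gap: 0.044
grip_force: 32.5
```

Call:
jog_arm:
  rows:
    - [0,0,0.4,0,0,0]
    - [0,0,1.1,0,0,0]
    - [-0.2,-0.5,1.8,0,0,0]
    - [-0.6,-1.3,2.0,0,0,0]
    - [-1.0,-2.1,2.0,0,0,0]
    - [-1.4,-2.9,2.0,0,0,0]
    - [-1.8,-3.7,2.0,0,0,0]
    - [-2.2,-4.5,2.0,0,0,0]
    - [-2.5,-5.3,2.0,0,0,0]
    - [-2.83,-5.95,2.0,0,0,0]
    - [-2.83,-5.95,2.0,0,0,0]
    - [-2.83,-5.95,2.0,0,0,0]

```text
clock: 9.03
tcp_pos: [0.5172, -0.0256, 0.1072]
orientation: [0.0, 0.708, 0.706, 0.0]
wrist_force: [-0.3, -0.4, -1.0]
finger_gap: 0.0439
grip_force: 31.7
```

Call:
jog_arm:
  rows:
    - [0,0,0,0,0,0]
    - [0,0,0,0,0,0]
    - [0,0,0,0,0,0]

```text
clock: 9.28
tcp_pos: [0.518, -0.0234, 0.1066]
orientation: [0.0, 0.707, 0.708, 0.0]
wrist_force: [1.2, -0.3, -1.3]
finger_gap: 0.044
grip_force: 31.7
```

Run:
```python
from h import *
W=grab('wrist','w4.png');S=grab('scene','s4.png');D=grab('side','d4.png')
s=env.get_state();print(s['tcp_pos'],s['finger_gap'])
a=W['pixels'][100:450,150:500]; b=cv2.resize(D['pixels'][170:280,250:360],(350,350)); 
cv2.imwrite('pics/g4.png',cv2.cvtColor(np.hstack([a,b]),cv2.COLOR_RGB2BGR))
def bb(r,n,seed,R,k=3):
    m=cv2.morphologyEx(mask(r,n,seed,R),cv2.MORPH_OPEN,np.ones((k,k)))
    ys,xs=np.nonzero(m); return np.array([xs.min(),xs.max()+1,ys.min(),ys.max()+1])
OBJ['rim']=(33,.1,0)
for nm,r,sc,sm,Rc,Rm in(('W',W,(322,330),(322,250),130,130),('D',D,(309,210),(309,240),30,22)):
    e=bb(r,'cup_s',sc,Rc); em=bb(r,'cup_m',sm,Rm)
    f=lambda p:box(hull(r,'cup_s',*p))-e; s=least_squares(f,(.52,-.025,.08))
    g=lambda p:(box(hull(r,'cup_m',*p,.004))-em)[[0,1,2] if nm=='W' else [0,1]]; q=least_squares(g,(.52,-.025))
    print(nm,e,em,s.x.round(4),f(s.x).round(1),q.x.round(4),g(q.x).round(1))
```

```text
[ 0.51771235 -0.02359198  0.10641743] 0.04422985667806814
W [260 387 252 404] [257 384 163 301] [ 0.5196 -0.0274  0.0714] [ 0.8 -0.7 -0.9  0.7] [ 0.5183 -0.0077] [-1.9  1.9  0. ]
D [302 320 203 226] [297 323 227 252] [ 0.5189 -0.0265  0.0778] [-1.8 -0.6 -2.1  0.7] [ 0.5205 -0.025 ] [-0.3  0.5]
```

View pics/g4.png

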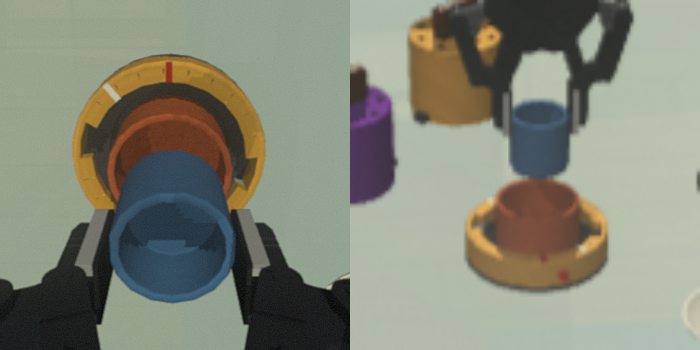

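Run:
```python
from h import *
W=grab('wrist')
OBJ['rim']=(33,.1,0)
print([(y,box(hull(W,'cup_m',.5183,y,.004)).round(1).tolist(),box(hull(W,'rim',.5183,y,.05)).round(1).tolist()) for y in(-.023,-.026,-.029)])
im=cv2.imread('pics/w4.png'); h=cv2.cvtColor(im,cv2.COLOR_BGR2HSV)
for c in(310,320,330): print([(r,*h[r,c]) for r in range(188,222,2)])
```

```text
[(-0.023, [257.20001220703125, 385.1000061035156, 188.6999969482422, 326.29998779296875], [257.1000061035156, 385.1000061035156, 208.1999969482422, 326.3999938964844]), (-0.026, [257.3999938964844, 384.79998779296875, 193.60000610351562, 331.20001220703125], [257.3999938964844, 384.79998779296875, 214.10000610351562, 331.29998779296875]), (-0.029, [257.70001220703125, 384.5, 198.60000610351562, 336.0], [257.70001220703125, 384.5, 219.89999389648438, 336.0])]
[(188, np.uint8(18), np.uint8(57), np.uint8(58)), (190, np.uint8(15), np.uint8(94), np.uint8(49)), (192, np.uint8(18), np.uint8(52), np.uint8(59)), (194, np.uint8(18), np.uint8(83), np.uint8(52)), (196, np.uint8(12), np.uint8(133), np.uint8(65)), (198, np.uint8(12), np.uint8(174), np.uint8(85)), (200, np.uint8(10), np.uint8(181), np.uint8(120)), (202, np.uint8(10), np.uint8(162), np.uint8(120)), (204, np.uint8(9), np.uint8(174), np.uint8(117)), (206, np.uint8(9), np.uint8(170), np.uint8(117)), (208, np.uint8(11), np.uint8(186), np.uint8(118)), (210, np.uint8(10), np.uint8(182), np.uint8(118)), (212, np.uint8(10), np.uint8(171), n
[... 1224 characters left out ...]
, np.uint8(20), np.uint8(52), np.uint8(44)), (196, np.uint8(11), np.uint8(129), np.uint8(67)), (198, np.uint8(11), np.uint8(143), np.uint8(73)), (200, np.uint8(10), np.uint8(169), np.uint8(113)), (202, np.uint8(11), np.uint8(169), np.uint8(122)), (204, np.uint8(10), np.uint8(174), np.uint8(117)), (206, np.uint8(9), np.uint8(170), np.uint8(120)), (208, np.uint8(9), np.uint8(175), np.uint8(118)), (210, np.uint8(10), np.uint8(179), np.uint8(117)), (212, np.uint8(9), np.uint8(173), np.uint8(122)), (214, np.uint8(10), np.uint8(171), np.uint8(130)), (216, np.uint8(9), np.uint8(175), np.uint8(140)), (218, np.uint8(10), np.uint8(176), np.uint8(132)), (220, np.uint8(9), np.uint8(171), np.uint8(121))]
```

Call:
jog_arm:
  rows:
    - [-0.03,0,-0.2,0,0,0]
    - [-0.03,0,-0.45,0,0,0]
    - [-0.03,0,-0.65,0,0,0]
    - [-0.03,0,-0.85,0,0,0]
    - [-0.03,0,-1.05,0,0,0]
    - [-0.03,0,-1.2,0,0,0]
    - [-0.03,0,-1.3,0,0,0]
    - [-0.03,0,-1.35,0,0,0]
    - [-0.03,0,-1.35,0,0,0]

```text
clock: 10.23
tcp_pos: [0.5159, -0.0244, 0.053]
orientation: [-0.0, 0.707, 0.707, -0.0]
wrist_force: [-1.8, 0.3, 5.0]
finger_gap: 0.0441
grip_force: 32.2
```

Call:
jog_arm:
  rows:
    - [0,0,-0.04,0,0,0]
    - [0,0,-0.08,0,0,0]
    - [0,0,-0.08,0,0,0]

```text
clock: 10.48
tcp_pos: [0.516, -0.0244, 0.0528]
orientation: [0.001, 0.707, 0.707, 0.0]
wrist_force: [-10.9, 1.1, 29.5]
finger_gap: 0.0439
grip_force: 35.0
```

Call:
jog_arm:
  rows:
    - [0,0,0.09,0,0,0]
    - [0,0,0.09,0,0,0]
    - [0,0,0.09,0,0,0]
    - [0,0,0.09,0,0,0]
  jaw: -0.4

```text
clock: 10.82
tcp_pos: [0.5163, -0.0245, 0.0526]
orientation: [0.0, 0.707, 0.707, 0.0]
wrist_force: [-0.5, 0.4, -0.3]
finger_gap: 0.06
grip_force: 0.0
```

Call:
jog_arm:
  rows:
    - [0,0,0.3,0,0,0]
    - [0,0,1.0,0,0,0]
    - [0,0,1.9,0,0,0]
    - [0,0.4,2.8,0,0,0]
    - [-0.2,1.3,3.5,0,0,0]
    - [-0.4,2.2,3.6,0,0,0]
    - [-0.6,3.1,3.6,0,0,0]
    - [-0.8,4.0,3.6,0,0,0]
    - [-1.0,4.9,3.6,0,0,0]
    - [-1.08,5.8,3.6,0,0,0]
    - [-1.08,6.36,3.6,0,0,0]
    - [-1.08,6.36,3.6,0,0,0]

```text
clock: 11.82
tcp_pos: [0.4725, 0.2338, 0.1962]
orientation: [-0.001, 0.705, 0.709, 0.0]
wrist_force: [-0.9, -0.5, -0.0]
finger_gap: 0.0599
grip_force: 0.0
```

Call:
jog_arm:
  rows:
    - [0,0,0,0,0,0]
    - [0,0,0,0,0,0]

```text
clock: 11.98
tcp_pos: [0.4728, 0.2296, 0.1963]
orientation: [-0.0, 0.707, 0.707, -0.001]
wrist_force: [-0.2, -0.4, -0.0]
finger_gap: 0.0596
grip_force: 0.0
```

Run:
```python
from h import *
W=grab('wrist','w5.png');S=grab('scene','s5.png');D=grab('side','d5.png')
s=env.get_state();print(s['tcp_pos'],s['joint_pos'].round(2),np.round(W['cam_to_world'],4).tolist())
a=cv2.resize(W['pixels'],(400,300)); a=W['pixels'][60:410,80:520]; b=cv2.resize(D['pixels'][200:290,250:370],(340,175));c=cv2.resize(S['pixels'][195:285,285:405],(340,175)); 
cv2.imwrite('pics/g5.png',cv2.cvtColor(np.hstack([a,np.vstack([b,c])]),cv2.COLOR_RGB2BGR))
```

```text
[0.47319847 0.22885528 0.19668996] [ 0.3   0.23 -0.15  1.19 -0.    1.87] [[1.0, -0.0012, 0.0003, 0.4738], [0.001, 0.9445, 0.3285, 0.3145], [-0.0006, -0.3285, 0.9445, 0.3375], [0.0, 0.0, 0.0, 1.0]]
```

View pics/g5.png

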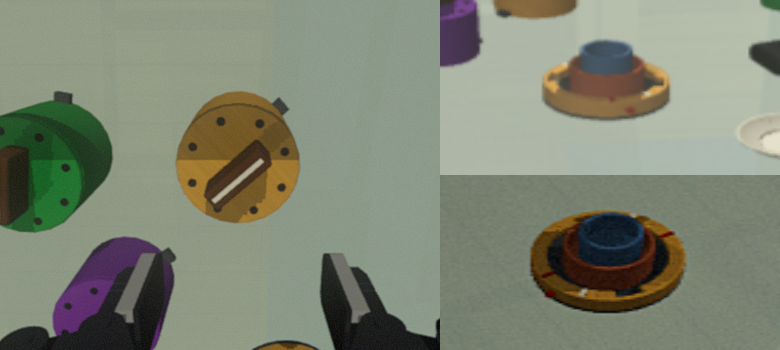

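Run:
```python
from h import *
W=grab('wrist')
im=cv2.imread('pics/w5.png'); h=cv2.cvtColor(im,cv2.COLOR_BGR2HSV)
m=cv2.inRange(h,(0,0,140),(180,70,255)); k=np.zeros_like(m); k[210:275,285:355]=255; 
# restrict to fin: near line
cv2.imwrite('/tmp/m.png',m&k)
n,l,st,c=cv2.connectedComponentsWithStats(m&k)
for i in range(1,n):
    if st[i,4]>30:
        ys,xs=np.nonzero(l==i); P=np.array([at(W,x+.5,y+.5,.1)[:2] for x,y in zip(xs,ys)]); u=np.linalg.svd(P-P.mean(0),full_matrices=False)[2][0]; t=(P-P.mean(0))@u
        print(st[i],c[i],P.mean(0),np.arctan2(u[1],u[0]),np.ptp(t), (t.max()+t.min())/2*u)
S=cv2.cvtColor(cv2.imread('pics/s5.png'),cv2.COLOR_BGR2RGB)
a,b=at(W,297,263,.1),at(W,344,220,.1); print((a+b)/2,np.hypot(*(a-b)[:2]),np.arctan2(*(b-a)[1::-1]))
lug=at(W,361,165,.004); print('lug',lug)
```

```text
[292 219  51  44 307] [317.41693811 240.42019544] [0.4716589  0.23141293] -2.4109911143758387 0.03973772613531187 [-0.00016656 -0.00014924]
[0.47305238 0.23086937 0.1       ] 0.03970367068323961 0.7678010064030507
lug [0.50544143 0.26253153 0.004     ]
```

Call:
jog_arm:
  rows:
    - [0,0,0,0,0,1.1]
    - [0,0,0,0,0,2.2]
    - [0,0,0,0,0,3.3]
    - [0,0,0,0,0,4.4]
    - [0,0,0,0,0,5.5]
    - [0,0,0,0,0,6.6]
    - [0,0,0,0,0,7.7]
    - [0,0,0,0,0,8.8]
    - [0,0,0,0,0,9.9]
    - [0,0,0,0,0,11.0]
    - [0,0,0,0,0,12.1]
    - [0,0,0,0,0,13.2]

```text
clock: 13.18
tcp_pos: [0.4733, 0.229, 0.197]
orientation: [0.0, 0.092, 0.996, 0.0]
wrist_force: [-0.4, -0.3, 0.2]
finger_gap: 0.0597
grip_force: 0.0
```

Call:
jog_arm:
  rows:
    - [0,0,0,0,0,1.1]
    - [0,0,0,0,0,2.2]
    - [0,0,0,0,0,3.3]
    - [0,0,0,0,0,4.4]
    - [0,0,0,0,0,5.5]
    - [0,0,0,0,0,6.6]
    - [0,0,0,0,0,7.7]
    - [0,0,0,0,0,8.8]
    - [0,0,0,0,0,8.9]
    - [0,0,0,0,0,8.9]
    - [0,0,0,0,0,8.9]

```text
clock: 14.1
tcp_pos: [0.4732, 0.2295, 0.197]
orientation: [0.0, -0.362, 0.932, 0.0]
wrist_force: [0.1, 0.5, -0.1]
finger_gap: 0.0597
grip_force: 0.0
```

```bash
cat >> h.py <<'E'
def fin(W,z,box_=(150,500,100,400)):
    h=cv2.cvtColor(W['pixels'],cv2.COLOR_RGB2HSV); m=cv2.inRange(h,(0,0,140),(180,70,255)); k=np.zeros_like(m); x0,x1,y0,y1=box_; k[y0:y1,x0:x1]=255
    n,l,st,c=cv2.connectedComponentsWithStats(m&k)
    for i in range(1,n):
        if 100<st[i,4]<2500:
            ys,xs=np.nonzero(l==i); P=np.array([at(W,x+.5,y+.5,z)[:2] for x,y in zip(xs,ys)]); u=np.linalg.svd(P-P.mean(0),full_matrices=False)[2][0]; t=(P-P.mean(0))@u; w=(P-P.mean(0))@[-u[1],u[0]]
            if .03<np.ptp(t)<.055: print(st[i],P.mean(0).round(4),'ang',np.arctan2(u[1],u[0]).round(3),'len',np.ptp(t).round(4),'w',np.ptp(w).round(4))
def yaw():
    from scipy.spatial.transform import Rotation as R
    w,x,y,z=env.get_state()['orientation']; M=R.from_quat([x,y,z,w]).as_matrix(); return np.arctan2(M[1,1],M[0,1]), M[:,2]
E
python3 - <<'E'
from h import *
W=grab('wrist','w6.png'); s=env.get_state(); print(s['tcp_pos'],s['joint_pos'].round(2),yaw())
fin(W,.1)
E
```

```text
[0.47316621 0.22960374 0.19696165] [ 0.3   0.23 -0.15  1.19  0.   -0.44] (np.float64(2.311334221846747), array([ 2.63249920e-05,  6.76302537e-05, -9.99999997e-01]))
[327 211   5  62 280] [0.4693 0.2313] ang 0.736 len 0.0393 w 0.0027
```

Call:
jog_arm:
  rows:
    - [-0.06,0.04,-0.5,0,0,0]
    - [-0.06,0.04,-1.2,0,0,0]
    - [-0.06,0.04,-1.8,0,0,0]
    - [-0.06,0.04,-2.3,0,0,0]
    - [-0.06,0.04,-2.7,0,0,0]
    - [-0.06,0.04,-2.96,0,0,0]
    - [-0.06,0.04,-2.96,0,0,0]
    - [-0.06,0.04,-2.96,0,0,0]

```text
clock: 14.82
tcp_pos: [0.4705, 0.2315, 0.0785]
orientation: [-0.0, -0.363, 0.932, 0.0]
wrist_force: [0.1, 0.6, 0.1]
finger_gap: 0.0594
grip_force: 0.0
```

Call:
jog_arm:
  rows:
    - [0,0,0,0,0,0]
    - [0,0,0,0,0,0]
    - [0,0,0,0,0,0]
    - [0,0,0,0,0,0]
    - [0,0,0,0,0,0]
    - [0,0,0,0,0,0]
    - [0,0,0,0,0,0]
    - [0,0,0,0,0,0]
    - [0,0,0,0,0,0]
    - [0,0,0,0,0,0]
  jaw: 1
  force: 60

```text
clock: 15.65
tcp_pos: [0.4712, 0.2319, 0.0793]
orientation: [0.001, -0.363, 0.932, 0.0]
wrist_force: [-0.7, 1.2, 5.8]
finger_gap: 0.0123
grip_force: 63.8
```

Call:
jog_arm:
  rows:
    - [0,0,0.4,0,0,0]
    - [0,0,1.2,0,0,0]
    - [0,0,2.0,0,0,0]
    - [0.1,-0.4,2.6,0,0,-0.8]
    - [0.3,-1.2,2.6,0,0,-1.8]
    - [0.5,-2.0,2.6,0,0,-2.8]
    - [0.7,-2.8,2.6,0,0,-3.8]
    - [0.9,-3.6,2.6,0,0,-4.8]
    - [1.0,-4.4,2.6,0,0,-5.8]
    - [1.1,-5.2,2.6,0,0,-6.8]
    - [1.2,-6.0,2.6,0,0,-7.8]
    - [1.2,-6.43,2.6,0,0,-8.8]

```text
clock: 16.65
tcp_pos: [0.5187, -0.0288, 0.1818]
orientation: [-0.0, 0.093, 0.996, -0.001]
wrist_force: [-0.8, 0.7, -1.5]
finger_gap: 0.0122
grip_force: 62.7
```

Call:
jog_arm:
  rows:
    - [0,0,0,0,0,-0.22]
    - [0,0,0,0,0,-0.22]
    - [0,0,0,0,0,-0.22]
    - [0,0,0,0,0,-0.22]

```text
clock: 16.98
tcp_pos: [0.5183, -0.0246, 0.1822]
orientation: [-0.0, 0.099, 0.995, 0.0]
wrist_force: [-0.9, 0.4, -1.4]
finger_gap: 0.0126
grip_force: 62.7
```

Run:
```python
from h import *
W=grab('wrist','w7.png');S=grab('scene','s7.png');D=grab('side','d7.png')
s=env.get_state();print(s['tcp_pos'],s['finger_gap'],yaw(),s['joint_pos'].round(2),s['wrist_force'])
a=cv2.resize(W['pixels'],(480,360)); b=cv2.resize(D['pixels'][150:270,255:365],(320,360)); 
cv2.imwrite('pics/g7.png',cv2.cvtColor(np.hstack([a,b]),cv2.COLOR_RGB2BGR))
fin(W,s['tcp_pos'][2]+.021)
```

```text
[ 0.5185089  -0.0246093   0.18249664] 0.012651141195334503 (np.float64(1.371992844327655), array([-1.28034633e-04,  1.96483002e-04, -9.99999973e-01])) [-0.2   0.23 -0.19  1.15  0.   -0.  ] [-0.11851583 -0.41190732 -1.94334577]
```

View pics/g7.png

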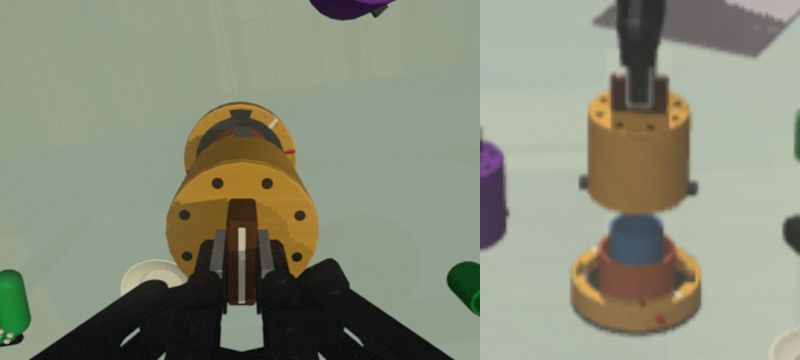

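```bash
cat > lidrel.py <<'E'
from h import *
def run(z0,lidonly=False):
    S=grab('scene');D=grab('side');W=grab('wrist'); out={}
    for n,z in(('lid',z0),('base',0)):
        E=[]
        for r in(S,D):
            H=hull(r,n,.5188,-.0258,z); b=box(H)
            h=cv2.cvtColor(r['pixels'],cv2.COLOR_RGB2HSV); m=cv2.inRange(h,(13,110,50),(30,255,255))
            k=np.zeros_like(m); y0,y1=int(b[2]),int(b[3]); 
            if n=='lid': lo,hi=int(y0+.35*(y1-y0)),int(y0+.65*(y1-y0))
            else: lo,hi=int(y0+.4*(y1-y0)),int(y0+.9*(y1-y0))
            m=m[lo:hi,int(b[0])-8:int(b[1])+8]; m=cv2.morphologyEx(m,cv2.MORPH_OPEN,np.ones((3,3)))
            # subpixel left/right: median for lid straight sides, extreme for base
            L=[np.nonzero(q)[0][[0,-1]] for q in m if q.any()]; L=np.array(L)+int(b[0])-8
            if n=='lid': e=[np.median(L[:,0]),np.median(L[:,1])+1]
            else: e=[L[:,0].min(),L[:,1].max()+1]
            E.append((r,e,lo,hi))
        def f(p):
            o=[]
            for r,e,lo,hi in E:
                c=np.zeros((480,640),np.uint8); H=hull(r,n,*p,z)
                if n=='base': q=box(H); l,rr=q[0],q[1]
                else:
                    ym=(lo+hi)/2; xs=[]
                    for a,bb in zip(H,np.roll(H,-1,0)):
                        if (a[1]-ym)*(bb[1]-ym)<=0 and a[1]!=bb[1]: xs.append(a[0]+(ym-a[1])/(bb[1]-a[1])*(bb[0]-a[0]))
                    l,rr=min(xs),max(xs)
                o+=[l-e[0],rr-e[1]]
            return np.array(o)
        s=least_squares(f,(.5188,-.0258),diff_step=1e-3); out[n]=s.x; print(n,s.x.round(4),f(s.x).round(2))
    print('lid-base',(out['lid']-out['base']).round(4)); return S,D,W
E
python3 - <<'E'
from lidrel import *
S,D,W=run(.1035)
# wrist: white fin line
h=cv2.cvtColor(W['pixels'],cv2.COLOR_RGB2HSV); z=env.get_state()['tcp_pos'][2]+.021
for c in(321,322,323): 
    col=h[280:430,c]; w=np.nonzero((col[:,2]>130)&(col[:,1]<70))[0]+280; print(c,w.min() if len(w) else None,w.max() if len(w) else None,len(w))
print(at(W,322,304,z),at(W,322,404,z))
t=np.nonzero((h[240:300,322,0]<14)&(h[240:300,322,2]<110))[0]+240; print(t[:3])
E
```

```text
lid [ 0.5193 -0.0235] [-0.62  0.69 -0.62  0.47]
base [ 0.5168 -0.0243] [ 0.04  0.02 -1.02  0.99]
lid-base [0.0025 0.0009]
321 304 429 63
322 304 429 62
323 304 429 62
[ 0.49834524 -0.02044227  0.20358146] [ 0.53719642 -0.02825893  0.20358146]
[277 288 290]
```

Run:
```python
from h import *
W=grab('wrist'); h=cv2.cvtColor(W['pixels'],cv2.COLOR_RGB2HSV)
m=cv2.inRange(h,(13,110,60),(30,255,255)); m[212:]=0; m[:125]=0; m[:,:220]=0; m[:,420:]=0
m=cv2.morphologyEx(m,cv2.MORPH_OPEN,np.ones((3,3)))
# outer silhouette points: first/last per row
P=[]
for y in range(140,205,5):
    x=np.nonzero(m[y])[0]
    if len(x): P+= [(x[0],y+.5),(x[-1]+1,y+.5)]
for x in range(290,350,6):
    y=np.nonzero(m[:,x])[0]; P.append((x+.5,y[0]))
def f(p):
    H=hull(W,'base',*p).astype(np.float32)
    return np.array([cv2.pointPolygonTest(H.reshape(-1,1,2),(float(a),float(b)),True) for a,b in P])
s=least_squares(f,(.5188,-.0258),diff_step=1e-3,loss='soft_l1'); print('base W',s.x,f(s.x).round(1))
# lid in wrist: silhouette in top part of lid
z0=env.get_state()['tcp_pos'][2]-.079
m=cv2.inRange(h,(13,110,60),(30,255,255)); P2=[]
for y in range(225,345,8):
    x=np.nonzero(m[y,200:450])[0]+200; P2+=[(x[0],y+.5),(x[-1]+1,y+.5)]
def g(p):
    H=hull(W,'lid',p[0],p[1],z0).astype(np.float32)
    return np.array([cv2.pointPolygonTest(H.reshape(-1,1,2),(float(a),float(b)),True) for a,b in P2])
q=least_squares(g,(.5188,-.0258),diff_step=1e-3,loss='soft_l1'); print('lid W',q.x,g(q.x).round(1))
d=cv2.inRange(h,(0,0,0),(180,255,75)); 
for y in range(146,158,3): 
    x=np.nonzero(d[y,290:350])[0]+290; print(y,x.min(),x.max(),len(x))
print('notch ctr',at(W,320.5,148,.026), 'expected',.5188-.048*np.cos(-.204),-.0258-.048*np.sin(-.204))
```

```text
base W [ 0.51835337 -0.02556894] [ 0.1 -0.1 -0.1  0.1 -0.3 -0.3 -0.4  1.   0.   0.2 -0.6 -0.3  0.4 -0.7
  0.4 -0.2  0.4  0.2  0.5  0.6  0.4  0.4  0.8  0.8  0.7 11.7  0.4 -0.2
 -0.3 -0.1 -0.3 -0.  -0.3 -0.  -0.3 -0.1]
lid W [ 0.51943456 -0.02423626] [-4.9 -0.6 -0.3 -0.2 -0.1 -0.8  0.1 -0.4 -0.6 -0.1 -0.3  0.3  0.7  0.3
  1.   1.1  0.9  0.5  1.4  2.5  2.6  3.2  2.6  2.5  4.   3.7  4.6  4.2
  4.1  3.9]
146 309 330 22
149 308 334 27
152 309 333 25
155 309 332 24
notch ctr [ 0.46943061 -0.01568652  0.026     ] expected 0.4717953250184786 -0.016075776129606537
```

Call:
jog_arm:
  rows:
    - [0,-0.03,-0.3,0,0,0]
    - [0,-0.03,-0.6,0,0,0]
    - [0,-0.03,-0.9,0,0,0]
    - [0,-0.03,-1.2,0,0,0]
    - [0,-0.03,-1.5,0,0,0]
    - [0,-0.03,-1.7,0,0,0]
    - [0,-0.03,-1.84,0,0,0]
    - [0,-0.03,-1.84,0,0,0]
    - [0,-0.03,-1.84,0,0,0]

```text
clock: 18.08
tcp_pos: [0.5187, -0.0268, 0.109]
orientation: [-0.0, 0.1, 0.995, 0.0]
wrist_force: [1.1, -0.3, -1.6]
finger_gap: 0.0129
grip_force: 62.7
```

Call:
jog_arm:
  rows:
    - [0,0,-0.08,0,0,0]
    - [0,0,-0.16,0,0,0]
    - [0,0,-0.2,0,0,0]
    - [0,0,-0.2,0,0,0]

```text
clock: 18.42
tcp_pos: [0.5194, -0.027, 0.1042]
orientation: [0.002, 0.1, 0.995, -0.0]
wrist_force: [-7.3, 1.3, 18.2]
finger_gap: 0.0129
grip_force: 65.6
```

Call:
jog_arm:
  rows:
    - [0,0,0.15,0,0,0]
    - [0,0,0.15,0,0,0]
    - [0,0,0.15,0,0,0]
    - [0,0,0.15,0,0,0]

```text
clock: 18.75
tcp_pos: [0.5186, -0.0268, 0.1067]
orientation: [-0.0, 0.1, 0.995, 0.0]
wrist_force: [0.3, 0.2, -1.8]
finger_gap: 0.0126
grip_force: 62.8
```

```bash
cat > rel2.py <<'E'
from h import *
def ppt(H,P): return np.array([cv2.pointPolygonTest(H.reshape(-1,1,2).astype(np.float32),(float(a),float(b)),True) for a,b in P])
def run(off=.079):
    s=env.get_state(); z0=s['tcp_pos'][2]-off; print(s['tcp_pos'],z0,yaw()[0]-np.pi/2)
    V={n:grab(n) for n in('scene','side','wrist')}
    for n,r in V.items():
        cv2.imwrite('pics/q_%s.png'%n,cv2.cvtColor(r['pixels'],cv2.COLOR_RGB2BGR))
        h=cv2.cvtColor(r['pixels'],cv2.COLOR_RGB2HSV); m=cv2.inRange(h,(12,100,45),(32,255,255)); m=cv2.morphologyEx(m,cv2.MORPH_OPEN,np.ones((2,2)))
        Hl,Hb=hull(r,'lid',.5185,-.0256,z0),hull(r,'base',.5185,-.0256)
        k=np.zeros_like(m); cv2.fillConvexPoly(k,Hl.astype(int),255); cv2.fillConvexPoly(k,Hb.astype(int),255); k=cv2.dilate(k,np.ones((9,9))); m&=k
        C=max(cv2.findContours(m,cv2.RETR_EXTERNAL,cv2.CHAIN_APPROX_NONE)[0],key=cv2.contourArea)[:,0]+0.0
        # assign contour points near only one hull
        dl,db=ppt(Hl,C),ppt(Hb,C)
        Pl=C[(abs(dl)<6)&(db<-4)]; Pb=C[(abs(db)<6)&(dl<-4)]
        for nm,P,z in(('lid',Pl,z0),('base',Pb,0)):
            f=lambda p:ppt(hull(r,nm,*p,z),P)
            q=least_squares(f,(.5185,-.0256),diff_step=1e-3,loss='soft_l1',f_scale=.5); J=q.jac; cov=np.linalg.inv(J.T@J+1e-9*np.eye(2))
            print(n,nm,len(P),q.x.round(4),'rms',np.median(abs(f(q.x))).round(2),'sd(mm)',(np.sqrt(np.diag(cov))*1e3).round(2))
    return V,z0
E
python3 - <<'E'
from rel2 import *
run()
E
```

```text
[ 0.51863504 -0.02680376  0.10667319] 0.027673194124500367 -0.20108157267526638
scene lid 29 [ 0.5266 -0.0286] rms 0.65 sd(mm) [1.42 0.81]
scene base 98 [ 0.5156 -0.0225] rms 0.31 sd(mm) [0.43 0.41]
side lid 49 [ 0.518  -0.0417] rms 1.24 sd(mm) [1.25 1.95]
side base 79 [ 0.5186 -0.0194] rms 0.46 sd(mm) [0.71 0.96]
wrist lid 187 [ 0.5144 -0.0248] rms 2.8 sd(mm) [0.16 0.11]
wrist base 305 [ 0.5187 -0.0254] rms 0.41 sd(mm) [0.06 0.08]
```

Run:
```python
from rel2 import *
W=grab('wrist'); s=env.get_state(); z=s['tcp_pos'][2]+.021
h=cv2.cvtColor(W['pixels'],cv2.COLOR_RGB2HSV)
print(np.round(W['cam_to_world'],4).tolist(), s['tcp_pos'])
m=cv2.inRange(h,(0,0,130),(180,70,255)); m[:,:300]=0;m[:,345:]=0;m[:270]=0;m[440:]=0
for y in range(290,430,8):
    x=np.nonzero(m[y])[0]; print(y,(x[0],x[-1],len(x)) if len(x) else None,end=' ')
# lid top-disc side edges by row: print hue/val profile
m=cv2.inRange(h,(12,100,45),(32,255,255))
print()
for y in range(130,380,12):
    x=np.nonzero(m[y,180:470])[0]+180; print(y,x[0],x[-1],len(x),end=' | ')
print(); Hb=box(hull(W,'base',.5187,-.0254)); print(Hb,box(hull(W,'lid',.5185,-.0256,z-.1)))
OBJ['top']=(42,.01,0); print('top',box(hull(W,'top',.5185,-.0256,z-.028)))
v=cv2.GaussianBlur(h[:,:,2],(3,3),0)
for y in (230,260,300): print(y,v[y,225:280:1].tolist(),'\n',v[y,365:425].tolist())
print('col322',[(y,*h[y,322]) for y in range(140,290,4)])
```

```text
[[0.199, -0.9258, -0.3213, 0.4363], [0.98, 0.1882, 0.0645, -0.0099], [0.0007, -0.3277, 0.9448, 0.2477], [0.0, 0.0, 0.0, 1.0]] [ 0.51839214 -0.02676653  0.10640712]
290 None 298 None 306 (np.int64(318), np.int64(326), 9) 314 (np.int64(318), np.int64(326), 9) 322 (np.int64(318), np.int64(326), 9) 330 (np.int64(318), np.int64(326), 9) 338 (np.int64(321), np.int64(324), 2) 346 None 354 None 362 None 370 None 378 None 386 None 394 None 402 (np.int64(324), np.int64(325), 2) 410 (np.int64(304), np.int64(340), 37) 418 (np.int64(303), np.int64(341), 39) 426 (np.int64(300), np.int64(344), 45) Traceback (most recent call last):
  File "<stdin>", line 12, in <module>
IndexError: index 0 is out of bounds for axis 0 with size 0
```

Run:
```python
from rel2 import *
W=grab('wrist'); s=env.get_state(); z=s['tcp_pos'][2]+.021
u=np.array([np.cos(-.203),np.sin(-.203)]); n=np.array([-u[1],u[0]]); B=np.array([.5187,-.0254])
a=at(W,322.5,304,z)[:2]; c=a+u*.0198; print('fin near end',a,'centre',c,'tcp',s['tcp_pos'],'rel base (along,lat) mm',((c-B)@u*1e3).round(2),((c-B)@n*1e3).round(2))
h=cv2.cvtColor(W['pixels'],cv2.COLOR_RGB2HSV); v=h[:,:,2].astype(int)
OBJ['top']=(42,.01,0); 
for p in (B,c): H=box(hull(W,'top',*p,z-.028)); print('top',H.round(1),'lid',box(hull(W,'lid',*p,z-.1)).round(1))
print('base',box(hull(W,'base',*B)).round(1))
print('col',[(y,int(h[y,322,0]),int(h[y,322,1]),v[y,322]) for y in range(150,300,5)])
for y in (250,275): print(y,[(int(h[y,x,0]),v[y,x]) for x in range(228,262,2)],'\n',[(int(h[y,x,0]),v[y,x]) for x in range(385,420,2)])
```

```text
fin near end [ 0.49816477 -0.02218591] centre [ 0.5175582  -0.02617776] tcp [ 0.51840371 -0.02676614  0.10645329] rel base (along,lat) mm -0.96 -0.99
top [220.5 429.1 217.2 402.6] lid [220.5 429.1 180.5 402.6]
top [217.9 426.9 214.7 400.8] lid [217.9 426.9 178.7 400.8]
base [225.6 422.2 147.9 338.3]
col [(150, 20, 157, np.int64(109)), (155, 19, 176, np.int64(178)), (160, 24, 114, np.int64(74)), (165, 14, 50, np.int64(56)), (170, 23, 30, np.int64(67)), (175, 27, 36, np.int64(70)), (180, 30, 32, np.int64(64)), (185, 20, 171, np.int64(97)), (190, 18, 171, np.int64(97)), (195, 19, 181, np.int64(96)), (200, 20, 181, np.int64(100)), (205, 20, 185, np.int64(99)), (210, 21, 208, np.int64(98)), (215, 20, 194, np.int64(129)), (220, 20, 200, np.int64(161)), (225, 19, 188, np.int64(170)), (230, 19, 189, np.int64(167)), (235, 20, 195, np.int64(161)), (240, 20, 196, np.int64(164)), (245, 20, 205, np.int64(164)), (250, 20, 203, np.int64(162)), (255, 19, 199, np.int64(164)), (260, 19, 195, np.int64(170)), (265, 18, 192, np.int64(61)), (270, 17, 189, np.int64(54)), (275, 14, 191, np.int64(56)), (280,
[... 899 characters left out ...]
1)), (19, np.int64(122)), (20, np.int64(117)), (20, np.int64(110)), (19, np.int64(119)), (18, np.int64(118)), (19, np.int64(114)), (19, np.int64(120)), (19, np.int64(117)), (18, np.int64(120)), (21, np.int64(113)), (20, np.int64(117)), (19, np.int64(115)), (19, np.int64(115)), (20, np.int64(117)), (20, np.int64(115))] 
 [(19, np.int64(162)), (19, np.int64(162)), (19, np.int64(161)), (20, np.int64(160)), (20, np.int64(162)), (19, np.int64(162)), (19, np.int64(161)), (20, np.int64(161)), (19, np.int64(161)), (19, np.int64(162)), (20, np.int64(158)), (19, np.int64(159)), (19, np.int64(159)), (19, np.int64(160)), (20, np.int64(162)), (19, np.int64(171)), (18, np.int64(166)), (33, np.int64(144))]
```

Call:
jog_arm:
  rows:
    - [0.03,0.02,0,0,0,0]
    - [0.03,0.02,-0.05,0,0,0]
    - [0.03,0.02,-0.1,0,0,0]
    - [0.03,0.02,-0.15,0,0,0]
    - [0.03,0.02,-0.15,0,0,0]
    - [0.03,0.02,-0.15,0,0,0]

```text
clock: 19.5
tcp_pos: [0.52, -0.0262, 0.1045]
orientation: [0.001, 0.1, 0.995, -0.0]
wrist_force: [-10.1, -0.2, 25.1]
finger_gap: 0.0126
grip_force: 66.6
```

Run:
```python
from h import *
s=env.get_state(); print(s['tcp_pos'],s['wrist_force'],s['ft_torque'],yaw())
```

```text
[ 0.52003083 -0.02621019  0.1045378 ] [-10.14323918  -0.21916758  25.07069897] [0.26962831 1.85623608 0.11484029] (np.float64(1.3699584871944823), array([ 0.00247404, -0.00107182, -0.99999637]))
```

Call:
jog_arm:
  rows:
    - [0,0,0.04,0,0,0]
    - [-0.02,0,0.04,0,0,0]
    - [-0.04,0,0.04,0,0,0]
    - [-0.05,0,0.04,0,0,0]
    - [-0.06,0,0.03,0,0,0]
    - [-0.07,0,0.03,0,0,0]
    - [-0.08,0,0.02,0,0,0]

```text
clock: 20.08
tcp_pos: [0.519, -0.0262, 0.1043]
orientation: [0.003, 0.1, 0.995, 0.0]
wrist_force: [-2.1, 0.6, 14.4]
finger_gap: 0.0128
grip_force: 65.0
```

Run:
```python
from h import *
s=env.get_state(); print(s['tcp_pos'],s['wrist_force'],s['ft_torque'],yaw())
```

```text
[ 0.51899279 -0.02619123  0.10427213] [-2.11177919  0.55050271 14.38541624] [ 0.29611921 -0.1000531   0.04126714] (np.float64(1.370003345740917), array([ 5.84284256e-03, -4.23801822e-04, -9.99982841e-01]))
```

Call:
jog_arm:
  rows:
    - [0,0,0.1,0,0,0]
    - [0,0,0.13,0,0,0]
    - [0,0,0.13,0,0,0]
    - [0,0,0.13,0,0,0]

```text
clock: 20.42
tcp_pos: [0.5163, -0.026, 0.1065]
orientation: [-0.0, 0.1, 0.995, 0.0]
wrist_force: [0.3, -0.4, -1.7]
finger_gap: 0.0124
grip_force: 62.7
```

Call:
jog_arm:
  rows:
    - [0,0,-0.05,0,0,0]
    - [0,0,-0.1,0,0,0]
    - [0,0,-0.14,0,0,0]
    - [0,0,-0.14,0,0,0]
    - [0,0,-0.14,0,0,0]

```text
clock: 20.83
tcp_pos: [0.5164, -0.026, 0.1009]
orientation: [-0.0, 0.1, 0.995, 0.0]
wrist_force: [-0.9, -0.6, -1.3]
finger_gap: 0.0128
grip_force: 62.7
```

Run:
```python
from h import *
s=env.get_state(); print(s['tcp_pos'],s['wrist_force'],s['ft_torque'],yaw())
```

```text
[ 0.51638895 -0.02599896  0.10092563] [-0.85666299 -0.58293642 -1.30222939] [ 0.05046043 -0.0175497   0.00413546] (np.float64(1.3696255908462192), array([-7.29537239e-04,  2.08655074e-04, -9.99999712e-01]))
```

Call:
jog_arm:
  rows:
    - [0,0,-0.06,0,0,0]
    - [0,0,-0.12,0,0,0]
    - [0,0,-0.18,0,0,0]
    - [0,0,-0.24,0,0,0]
    - [0,0,-0.3,0,0,0]
    - [0,0,-0.33,0,0,0]
    - [0,0,-0.33,0,0,0]

```text
clock: 21.42
tcp_pos: [0.5166, -0.0259, 0.0884]
orientation: [0.0, 0.1, 0.995, 0.0]
wrist_force: [-1.3, 0.8, 1.3]
finger_gap: 0.0129
grip_force: 63.2
```

Run:
```python
from h import *
s=env.get_state(); print(s['tcp_pos'],s['wrist_force'],s['ft_torque'],yaw())
```

```text
[ 0.51661567 -0.02585808  0.08842502] [-1.25493291  0.78776132  1.31535341] [ 0.08791975  0.28643613 -0.00925684] (np.float64(1.3698982936563657), array([ 1.82610716e-04,  2.35334148e-04, -9.99999956e-01]))
```

Call:
jog_arm:
  rows:
    - [0,0,0,0,0,-0.4]
    - [0,0,0,0,0,-0.9]
    - [0,0,0,0,0,-1.4]
    - [0,0,0,0,0,-1.9]
    - [0,0,0,0,0,-2.4]
    - [0,0,0,0,0,-2.8]
    - [0,0,0,0,0,-3.0]
    - [0,0,0,0,0,-3.0]
  force: 80

```text
clock: 22.08
tcp_pos: [0.5169, -0.0265, 0.0883]
orientation: [0.0, 0.255, 0.967, -0.0]
wrist_force: [-0.7, -2.3, 0.7]
finger_gap: 0.0125
grip_force: 81.2
```

Run:
```python
from h import *
s=env.get_state(); print(s['tcp_pos'],s['wrist_force'],s['ft_torque'],yaw()[0]-np.pi/2)
```

```text
[ 0.51691251 -0.02651757  0.08833808] [-0.69405339 -2.26890226  0.72998404] [-0.55441949  0.10505809  0.07562609] -0.5155761420917451
```

Call:
jog_arm:
  rows:
    - [0,0,0,0,0,-0.4]
    - [0,0,0,0,0,-0.9]
    - [0,0,0,0,0,-1.4]
    - [0,0,0,0,0,-1.9]
    - [0,0,0,0,0,-2.4]
    - [0,0,0,0,0,-2.9]
    - [0,0,0,0,0,-3.3]
    - [0,0,0,0,0,-3.5]
    - [0,0,0,0,0,-3.5]
    - [0,0,0,0,0,-3.5]

```text
clock: 22.92
tcp_pos: [0.5165, -0.0264, 0.0883]
orientation: [0.0, 0.426, 0.905, -0.0]
wrist_force: [-1.6, -2.2, 2.8]
finger_gap: 0.0127
grip_force: 81.6
```

Run:
```python
from rel2 import *
s=env.get_state(); print(s['tcp_pos'],s['wrist_force'],s['ft_torque'],yaw()[0]-np.pi/2,s['joint_pos'][5])
W=grab('wrist','w9.png'); z=s['tcp_pos'][2]+.021
h=cv2.cvtColor(W['pixels'],cv2.COLOR_RGB2HSV)
# fin white line
m=cv2.inRange(h,(0,0,130),(180,70,255)); m[:,:295]=0;m[:,350:]=0;m[:290]=0;m[345:]=0
ys,xs=np.nonzero(m); P=np.array([at(W,x+.5,y+.5,z)[:2] for x,y in zip(xs,ys)]); u=np.linalg.svd(P-P.mean(0),full_matrices=False)[2][0]; print('fin',len(P),P.mean(0),np.arctan2(u[1],u[0]))
B=np.array([.5187,-.0254])
for col,rng in(('white',((0,0,150),(180,60,255))),('red',((0,150,70),(8,255,255)))):
    m=cv2.inRange(h,*rng)
    if col=='red': m|=cv2.inRange(h,(172,150,70),(180,255,255))
    n,l,st,c=cv2.connectedComponentsWithStats(m)
    for i in range(1,n):
        if st[i,4]<8: continue
        p=at(W,*(c[i]+.5),.026)[:2]-B; r=np.hypot(*p)
        if .04<r<.065: print(col,st[i].tolist(),'r',r.round(4),'ang',np.arctan2(p[1],p[0]).round(3))
```

```text
[ 0.51650584 -0.02637394  0.08830082] [-1.64770626 -2.20705504  2.81221815] [-0.86916995  0.56426135  0.01102782] -0.8807881182011232 0.674914094629399
fin 342 [ 0.50841669 -0.01495994] -0.8783594383213351
white [0, 0, 640, 480, 192779] r 0.048 ang 2.635
white [320, 161, 7, 22, 120] r 0.0501 ang 2.277
red [376, 186, 18, 18, 121] r 0.049 ang 1.602
```

```bash
python3 -c "
from h import *
s=env.get_state(); print(s['clock'],yaw()[0]-np.pi/2,s['ft_torque']); print(env.hand_in())"
```

```text
22.9667 -0.8808822637524887 [-0.87194428  0.59227741  0.05210596]
the job is handed in; nothing more can be done
None
```

The job is handed in at about 23 s: both cups are nested in the base and the lid is seated, turned to about 0.68 rad (within about 0.02 rad of the white vent marks by the wrist camera), short of the lock click, and still held there by the gripper.

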